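Present a labelled oil filter to the stock scanner and trigger it

ROBOT

A 7-joint arm with a two-finger parallel gripper is mounted at the origin on the work surface. World frame = base frame: x ahead of the robot, y to its left, z up, the work surface at z = 0. Lengths are in mm, angles in rad, forces in N, time in s.
With the tool pointing down it reaches from about 400 to 875 mm from the base axis. Payload 4.4 kg.
Tool frame: the origin (TCP) lies at the very end of the fingers, on their centre line; the grasp point (between the pads) lies 19 mm behind it (ctrl.grip_depth is the distance from the TCP to the grasp point, in mm); z points along the fingers, x is the direction in which the jaws open and shut, and the axes are right-handed (so a half turn about z gives the same grasp; the last joint's range is limited). The gripper opens to 85 mm and grips with 20 to 120 N. Pads are 22 mm wide; open, the fingers measure 114 mm over their backs; the gripper's body (76 mm by 85 mm) begins 54 mm behind the grasp point. The pads swing forward as they close: fully open they stand 13 mm farther back than shut.
Start: joints at [1.173, 0.628, 0.038, 1.517, -0.027, 0.996, -0.02], TCP at [211.762, -614.552, 231.313] pointing down, gripper open.
Joint ranges: [-3.06, 3.06], [-0.37, 2.12], [-1.25, 1.32], [0.18, 2.47], [-1.1, 4.24], [0.23, 1.98], [-2.94, 2.94]. Speed limits (rad/s): [2.57, 2.57, 3.14, 3.14, 3.14, 3.14, 3.14].

INTERFACE

Orientations are given as [roll, pitch, yaw] about the fixed x, y, z axes, in that order (R = Rz(yaw) Ry(pitch) Rx(roll)).
In Python, from cell import ctrl gives the robot as it stands.
- The arm moves only by the shell command python3 -m creep 'ROWS'. ROWS is JSON, a list of rows, each an object with "hand": the opening, from 0 (shut) to 1 (fully open); "travel": the shift along the tool's x, y, z in cm, a list of three; "angular": the turn, a rotation vector about the tool's x, y, z in degrees, a list of three. In form: [{"hand": hand, "travel": [tx, ty, tz], "angular": [rx, ry, rz]}, ...]. A call has 1 to 20 rows; each row is the pose to reach, as a shift and turn from the pose measured when the call began, along the tool's axes at that moment; what a row does not reach only later rows make up. A row lasts 1/10 s, in which the tool goes at most 50 mm and 8.59 degrees, less where a joint would pass 70% of its speed; a pose out of reach is approached as far as the arm can. A call with a gripper value outside its range is refused whole. The fingers move at their own pace and stop on an object; the grip force is fixed at half the most. Time passes only in rows, so rows that repeat a pose let the fingers close. It gives the time, the measured TCP pose, the force and the opening at its end, in the units of the state.
- ctrl.read_state(): the state, without advancing time (a new reading comes with each control period).
- ctrl.get_image(name): name is "side" or "top"; returns a dict with "frame" (480x640x3 uint8, red, green, blue), "fx", "fy", "cx", "cy" (pixels), "D" ([k1, k2, p1, p2, k3] as OpenCV has them; the pictures are not rectified), "origin" and "orientation" of the camera in the world. Camera axes: x right, y down, z forward; pixel columns grow to the right and rows downward; lengths in mm; the calibration is good to about 2 mm. A picture is of the moment at which its call begins. There is no depth.
- ctrl.finish_job(): hands the job in, once; it reports no verdict.
Trained networks look in the newest picture that a camera, given by its name, has taken for a name from the list of things; names that differ only in an ending like _2 or _b are one class to them, and where a whole thing is asked for, a point or a joint stands for the part that bears it (a point fixed in the world has none). Each returns a list of dicts, best first, with "confidence" (0 to 1); they miss things now and then, are a little off and sometimes report something else, mostly with a low value. They report only what shows in the picture. A call takes as long as a camera call. They do not tell look-alikes from the thing itself.
- ctrl.regions_of(camera, thing): "region" (480x640 bool, what is visible of it).
- ctrl.spot_point(camera, thing): "at" ([x, y, z] in mm, in world coordinates, good to about 4 mm: a listed point, or the origin of a listed thing).
The state is a dict: "clock": time; "qpos": joint angles; "qd": joint speeds; "tau": joint torques, N m; "eef_pos": TCP position; "tool_rot": TCP orientation; "force": force on the tool from outside, world axes, zero at the start; "torque": the same for the moment, N m; "width": finger opening in mm.
Only numpy, scipy, OpenCV 4.12 (cv2) and the standard library are available. Lean on these libraries where they do the work, as an engineer would, in place of code of your own. Each camera call takes 0.05 s, during which the arm holds its last target. There are 200 camera calls.

TASK

Book the oil filter with the paper label into stock: stand it upright in the middle of the scanner's round stand, turned so that its label squarely faces the scanner's window, and let go of it; set it down rather than dropping it, and never tip it over. Then, with the filter standing there, push the button on top of the scanner fully down and release it. Leave the other filter, the piston and the wrench where they are.

Things in the scene. Friction and masses are not known exactly. Their poses are not given: they have to be found in the camera images.
- filter: Labelled spin-on oil filter: upright dark steel can, 62 mm diameter (66 mm in the lowest 6 mm), 105 mm tall, plus a 10 mm dark hex nut, 24 mm across, on top; 0.45 kg. Grip it across the can near the top. Origin: centre of underside; z up; +x points from the axis through the label's middle.
- label (a point): Middle of the white paper label with printed bars on the filter's side: 31 mm from the can's axis along its +x, 54 mm above its underside. The label covers about 80 degrees, from 24 to 84 mm height; from its middle a 26 mm wide white paper tongue runs up over the rim onto the top, so its direction is seen from above.
- scanner: Scanner, fixed to the bench: dark base plate 250 x 150 x 6 mm with a round aluminium stand disc (110 mm diameter, top 12 mm above the bench) and a grey block 80 mm deep, 110 wide, top at 100 mm, with a dark window facing the disc. Origin: on the bench under the disc's centre; +x points from there squarely to the window, z up. Block face 85 mm from the disc's centre.
- stand (a point): Centre of the stand disc's flat top, 12 mm above the bench; axes as the scanner's.
- window (a point): Centre of the scanner's window: 85 mm from the disc's centre along the scanner's +x, 62 mm above the bench.
- trigger_top (a point): Centre of the top of the trigger button, a round grey button 36 mm in diameter in a black housing on the scanner block's top, 122 mm from the disc's centre along the scanner's +x; pressed straight down.
- trigger (a joint): Travel of the trigger button: 0 m when released, 0.008 m fully down; it springs back and takes about 5 N when fully down.
- plain_filter: Bystander: a shorter, wider filter without a label, 78 mm in diameter (82 mm at the seam), 75 mm tall plus a 10 mm hex nut. Origin: centre of the underside.
- piston: Bystander: an aluminium piston standing upright, 82 mm in diameter, 70 mm tall. Origin: centre of the underside.
- wrench: Bystander: a steel wrench 190 mm long lying flat on the bench between the filters and the scanner. Origin: centre of its underside, x along its length.
Things that resemble listed ones, but are neither listed nor needed, are in the scene too. What is shaped like the filter but blue or purple is not meant.

How it is judged (in metres and radians):
On the way, in this order (a step that is already met when the one before it is completed fails the run):
1. the labelled filter stands released and at rest on the stand disc, its label facing the window (horizontal distance between filter and stand below 0.024 m and z of filter in the frame of stand between -0.004 and 0.004 m and angle between filter's own z axis and vertical below 0.1 rad and angle between the x axis of filter and the x axis of scanner, either way round below 0.35 rad and horizontal distance between label and window below 0.088 m and contact force between the fingers and filter below 0.1 N and linear speed of filter below 0.02 m/s and angular speed of filter below 0.15 rad/s), for 0.2 s.
2. the trigger button is pushed fully down (at least 5 of its 8 mm) while the filter stands there, label to the window (value of joint trigger above 0.005 m and horizontal distance between filter and stand below 0.024 m and z of filter in the frame of stand between -0.004 and 0.004 m and angle between filter's own z axis and vertical below 0.1 rad and angle between the x axis of filter and the x axis of scanner, either way round below 0.35 rad and horizontal distance between label and window below 0.088 m and contact force between the fingers and filter below 0.1 N), for 0.05 s.
At the end, for the whole second after the job is handed in: The labelled filter stands upright, released and at rest on the stand disc, axis within 24 mm of its centre, label facing the window within 0.35 rad (20 degrees); the button has sprung back (under 2 mm); the other filter, piston and wrench lie within 30 mm of where they began (all of step 1 and value of joint trigger below 0.002 m and distance of each of plain_filter, piston, wrench from where it was at the start of the episode below 0.03 m); the robot touches nothing.
It fails at once if the labelled filter is tipped over (more than 0.6 rad) (angle between filter's own z axis and vertical above 0.6 rad).
It fails at once if the labelled filter is dropped (out of the fingers and moving faster than 0.45 m/s, a fall of about 10 mm) (contact force between the fingers and filter below 0.1 N and linear speed of filter above 0.45 m/s).
It fails at once if the other filter, the piston or the wrench is moved more than 30 mm (distance of any of plain_filter, piston, wrench from where it was at the start of the episode above 0.03 m).
It also fails if it takes over 48 s, if anything falls off the work surface, if the arm or the gripper's body presses on something with over 40 N, if the wrist force passes 120 N, or if a joint passes its speed limit or range.

## Working session

There is one attempt and no reset: what is moved stays moved. The work goes in short steps, Python scripts to look and compute and a shell command to move; the robot and the scene stay as the last step left them, time stands still between calls to the robot, and variables do not carry over. Pictures are saved under pics/ and viewed, about 8 in all and at most 12, crops included, and the job is handed in when it is done.

```bash
mkdir -p pics
cat > h.py <<'E'
import numpy as np, cv2
from cell import ctrl
def cam(n):
    c=ctrl.get_image(n); c['K']=np.array([[c['fx'],0,c['cx']],[0,c['fy'],c['cy']],[0,0,1.]]); return c
def R(c):
    o=np.array(c['orientation'],float)
    from scipy.spatial.transform import Rotation as r
    return o if o.shape==(3,3) else r.from_euler('xyz',o).as_matrix()
def onz(c,px,z):
    u=cv2.undistortPoints(np.array(px,float).reshape(-1,1,2),c['K'],np.array(c['D'],float)).reshape(-1,2)
    d=np.c_[u,np.ones(len(u))]@R(c).T; o=np.array(c['origin'],float)
    return o+d*((z-o[2])/d[:,2])[:,None]
def proj(c,P):
    Rm=R(c); o=np.array(c['origin'],float)
    return cv2.projectPoints(np.array(P,float).reshape(-1,1,3),cv2.Rodrigues(Rm.T)[0],-Rm.T@o,c['K'],np.array(c['D'],float))[0].reshape(-1,2)
def save(c,n): cv2.imwrite('pics/'+n,c['frame'][:,:,::-1])
E
python3 - <<'E'
from h import *
for n in ('top','side'):
    c=cam(n); save(c,n+'1.png'); print(n,c['origin'],c['orientation'],c['fx'])
    for t in ('filter','label','scanner','stand','window','trigger_top','plain_filter','piston','wrench'):
        for d in ctrl.spot_point(n,t)[:4]:
            print(t,np.round(d['at']),round(d['confidence'],2),np.round(proj(c,[d['at']])[0]))
s=ctrl.read_state(); print(s['eef_pos'],s['tool_rot'],s['width'],s['clock'])
E
```

```text
top [ 441.7105166    40.98764328 1528.79817302] [-3.06648348 -0.01766789 -1.59634693] 562.0475103085837
filter [ 647. -221.    2.] 0.9 [403. 213.]
filter [ 752. -238.    2.] 0.74 [408. 175.]
filter [ 768. -122.   -0.] 0.7 [366. 170.]
label [ 778. -220.   56.] 0.97 [404. 161.]
label [ 739. -106.   50.] 0.89 [362. 177.]
label [ 617. -229.   52.] 0.68 [410. 221.]
scanner [529. 179.  -2.] 0.95 [258. 259.]
stand [527. 179.   7.] 0.78 [258. 260.]
stand [ 615. -230.   53.] 0.63 [410. 222.]
window [612. 169.  65.] 0.55 [259. 226.]
plain_filter [ 462. -269.    4.] 0.66 [423. 280.]
piston [384. 395.   2.] 0.87 [178. 315.]
wrench [ 427. -106.    2.] 0.97 [364. 294.]
side [ 51.97776366 570.84890274 822.9347879 ] [-2.33865568 -0.01393147 -2.36404323] 467.7105895812024
filter [ 752. -234.    2.] 0.75 [340. 191.]
filter [ 770. -116.   -0.] 0.56 [306. 207.]
filter [ 644. -232.   -0.] 0.55 [368. 209.]
label [ 779. -218.   52.] 0.95 [330. 175.]
label [ 737. -111.   56.] 0.62 [313. 197.]
scanner [533. 181.  -3.] 0.56 [284. 319.]
stand [523. 178.  12.] 0.58 [287. 317.]
window [616. 168.  66.] 0.55 [261. 274.]
trigger_top [653. 169. 122.] 0.79 [247. 248.]
plain_filter [ 457. -272.    2.] 0.84 [433. 235.]
piston [385. 396.  -3.] 0.84 [250. 436.]
wrench [ 424. -107.    0.] 0.64 [405. 275.]
[ 211.77918518 -614.5367676   231.31838063] [-3.14154100e+00 -1.61248853e-05 -1.23898614e+00] 85.04716417732625 1.0
```

Run:
```python
import cv2,numpy as np
a=cv2.imread('pics/top1.png')[110:260,330:470]; b=cv2.imread('pics/side1.png')[130:260,270:430]
f=lambda i,w:cv2.resize(i,(w,int(i.shape[0]*w/i.shape[1])),interpolation=cv2.INTER_CUBIC)
a=f(a,400);b=f(b,400); h=max(len(a),len(b))
p=lambda i:cv2.copyMakeBorder(i,0,h-len(i),0,0,cv2.BORDER_CONSTANT)
cv2.imwrite('pics/crop1.png',np.hstack([p(a),p(b)]))
```

```text
(no output)
```

View pics/top1.png

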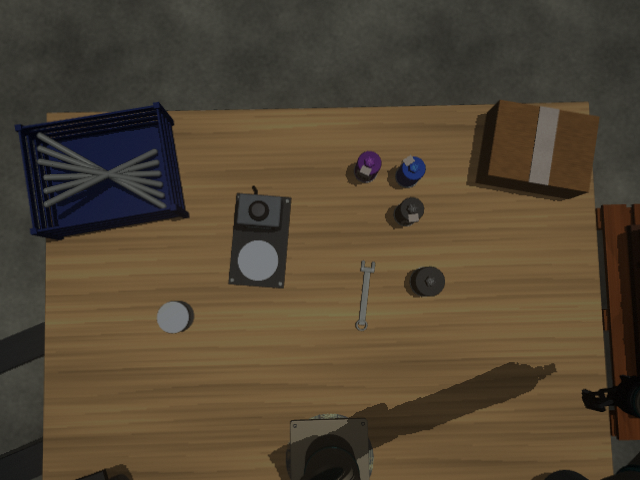

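View pics/crop1.png

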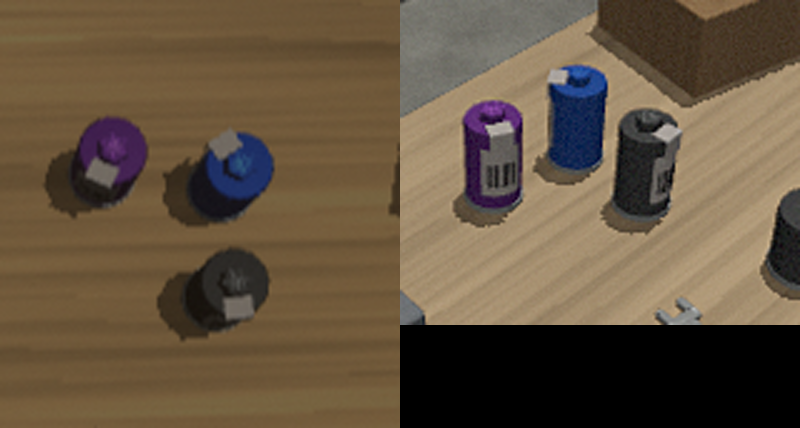

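The top view shows three label-bearing cans: purple (368,166), blue (411,170) and dark (409,211). The plain squat filter is at (428,281), the scanner at (260,240), the wrench at (364,294) and the piston at (173,317). The dark can at (409,211) is the one meant. It is the only dark, tall can with a paper tongue, and the crop confirms this. The label faces roughly −x, so it needs about a half turn.

```bash
cat >> h.py <<'E'
from scipy.spatial.transform import Rotation as Ro
def go(xyz,yaw):
    s=ctrl.read_state(); R0=Ro.from_euler('xyz',s['tool_rot']); R1=Ro.from_euler('xyz',[np.pi,0,np.radians(yaw)])
    print('pos',np.round(s['eef_pos'],1),'rot',np.round(np.degrees(s['tool_rot']),1),'w',round(s['width'],1),'t',s['clock'],'F',np.round(s['force'],1))
    print('travel cm',np.round(R0.inv().apply(np.array(xyz)-s['eef_pos'])/10,2),'ang',np.round((R0.inv()*R1).as_rotvec(degrees=True),1))
def white(c,box,th):
    x0,y0,x1,y1=box; f=c['frame'][y0:y1,x0:x1].astype(int)
    m=(f.min(2)>th)&(f.max(2)-f.min(2)<35)
    n,l,s,ce=cv2.connectedComponentsWithStats(m.astype(np.uint8))
    if n<2: return None
    k=1+np.argmax(s[1:,4]); ys,xs=np.nonzero(l==k); return np.c_[xs+x0,ys+y0].astype(float)
E
python3 - <<'E'
from h import *
for n in ('top','side'):
    c=cam(n)
    for d in ctrl.regions_of(n,'filter')[:3]:
        ys,xs=np.nonzero(d['region']); print(n,round(d['confidence'],2),xs.min(),xs.max(),ys.min(),ys.max())
    uv=proj(c,[[646,-226,105]])[0].astype(int); print('pred rim centre',uv)
    w=white(c,(uv[0]-20,uv[1]-18,uv[0]+20,uv[1]+22),95)
    if w is not None:
        q=onz(c,w,105); r=cv2.minAreaRect(q[:,:2].astype(np.float32)); print('tongue',len(w),q.mean(0).round(1),r)
    st=[d['at'] for t in ('scanner','stand') for d in ctrl.spot_point(n,t)[:1]]; print(np.round(st))
c=cam('top')
# disc ellipse & trigger & block yaw
w=white(c,(225,230,295,290),90); print('disc',len(w),onz(c,w,12).mean(0),onz(c,w,12).min(0),onz(c,w,12).max(0))
a=c['frame'][180:300,220:300,::-1]; b=c['frame'][190:235,385:435,::-1]
cv2.imwrite('pics/crop2.png',np.hstack([cv2.resize(a,(400,600),interpolation=2),cv2.copyMakeBorder(cv2.resize(b,(400,360),interpolation=2),0,240,0,0,0)]))
E
```

```text
top 0.85 353 381 150 183
top 0.83 394 424 198 226
top 0.68 395 425 155 187
pred rim centre [411 207]
tongue 54 [ 621.2 -228.3  105. ] ((621.9577026367188, -228.29571533203125), (20.69799041748047, 15.446150779724121), 88.63638305664062)
[[529. 176.  -2.]
 [529. 178.   8.]]
side 0.73 295 318 170 215
side 0.71 354 381 173 218
side 0.64 328 353 155 199
pred rim centre [369 178]
tongue 55 [ 620.8 -225.8  105. ] ((620.8118896484375, -225.82772827148438), (21.567873001098633, 25.990589141845703), 3.7460134029388428)
[[530. 179.  -4.]
 [524. 177.  14.]]
disc 1262 [526.56144237 178.54800337  12.        ] [472.85719853 126.14674392  12.        ] [578.63183948 231.38917687  12.        ]
```

View pics/crop2.png

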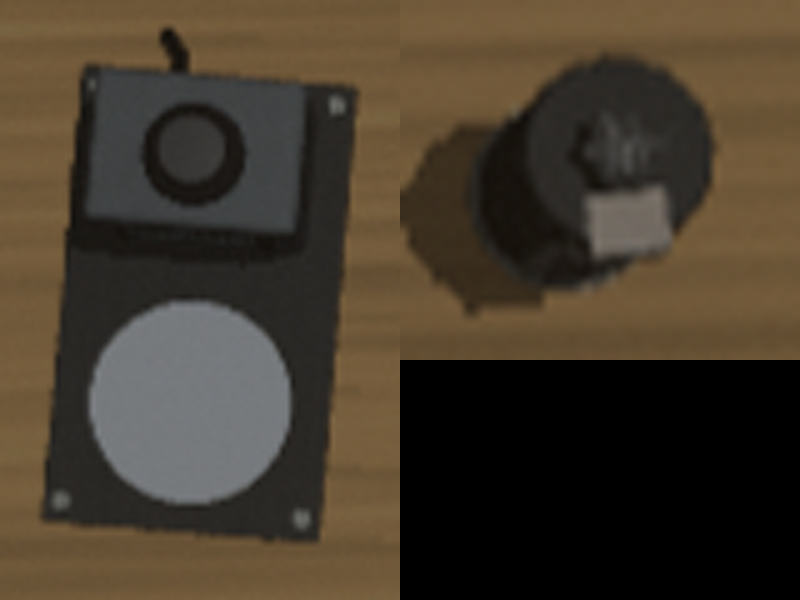

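The crop shows the dark can's top circle centred near (412.5,208.8), with the tongue at (413.5,217.7). The scanner's corner screws and the button (258,209) are clear too.

Run:
```python
from h import *
c=cam('top')
s=np.array([[91,85],[337,105],[60,500],[303,518]])/5+[220,180]-.4
q=onz(c,s,6)[:,:2]; print(q.round(1))
for d in (q[0]-q[2],q[1]-q[3]): print(np.degrees(np.arctan2(d[1],d[0])))
d=q[0]-q[1]; print('perp',np.degrees(np.arctan2(-d[0],d[1])))
print('button',onz(c,[[258,209.9]],118),'can',onz(c,[[412.1,208.4]],105),'tongue',onz(c,[[413.1,217.3]],105))
go([646,-226,200],-86)
```

```text
[[701.6 230. ]
 [687.6  96.2]
 [476.  250. ]
 [463.  119.4]]
-5.0679246580647614
-5.877702392045139
perp -5.967295471291537
button [[647.49608894 165.78620196 118.        ]] can [[ 644.15777866 -226.81575169  105.        ]] tongue [[ 621.17667885 -228.51854515  105.        ]]
pos [ 211.7 -614.5  231.3] rot [180.   0. -71.] w 85.2 t 1.5 F [-0.7 -0.2  0.6]
travel cm [-22.59 -53.71   3.13] ang [ 0.  0. 15.]
```

```bash
python3 -m creep '[{"hand":1,"travel":[-4,-10,1],"angular":[0,0,3]},{"hand":1,"travel":[-22.6,-53.7,3.1],"angular":[0,0,15]},{"hand":1,"travel":[-22.6,-53.7,3.1],"angular":[0,0,15]},{"hand":1,"travel":[-22.6,-53.7,3.1],"angular":[0,0,15]},{"hand":1,"travel":[-22.6,-53.7,3.1],"angular":[0,0,15]},{"hand":1,"travel":[-22.6,-53.7,3.1],"angular":[0,0,15]},{"hand":1,"travel":[-22.6,-53.7,3.1],"angular":[0,0,15]},{"hand":1,"travel":[-22.6,-53.7,3.1],"angular":[0,0,15]},{"hand":1,"travel":[-22.6,-53.7,3.1],"angular":[0,0,15]},{"hand":1,"travel":[-22.6,-53.7,3.1],"angular":[0,0,15]},{"hand":1,"travel":[-22.6,-53.7,3.1],"angular":[0,0,15]},{"hand":1,"travel":[-22.6,-53.7,3.1],"angular":[0,0,15]},{"hand":1,"travel":[-22.6,-53.7,3.1],"angular":[0,0,15]},{"hand":1,"travel":[-22.6,-53.7,3.1],"angular":[0,0,15]},{"hand":1,"travel":[-22.6,-53.7,3.1],"angular":[0,0,15]},{"hand":1,"travel":[-22.6,-53.7,3.1],"angular":[0,0,15]},{"hand":1,"travel":[-22.6,-53.7,3.1],"angular":[0,0,15]}]'
python3 -c "
from h import *
go([645,-226.5,70],-86); c=cam('side'); print(proj(c,[[645,-226.5,105]]))
a=c['frame'][90:250,260:460,::-1]; cv2.imwrite('pics/crop3.png',cv2.resize(a,(750,600),interpolation=2))"
```

```text
clock: 3.2
eef_pos: [645.1, -227.5, 200.7]
tool_rot: [-3.142, -0.001, -1.503]
force: [-0.6, -0.3, 0.5]
width: 85.6
pos [ 645.1 -227.5  200.7] rot [-180.    -0.   -86.1] w 85.6 t 3.2 F [-0.6 -0.3  0.5]
travel cm [-0.1   0.   13.07] ang [-0.  -0.  -0.1]
[[369.77533841 178.49200084]]
```

View pics/crop3.png

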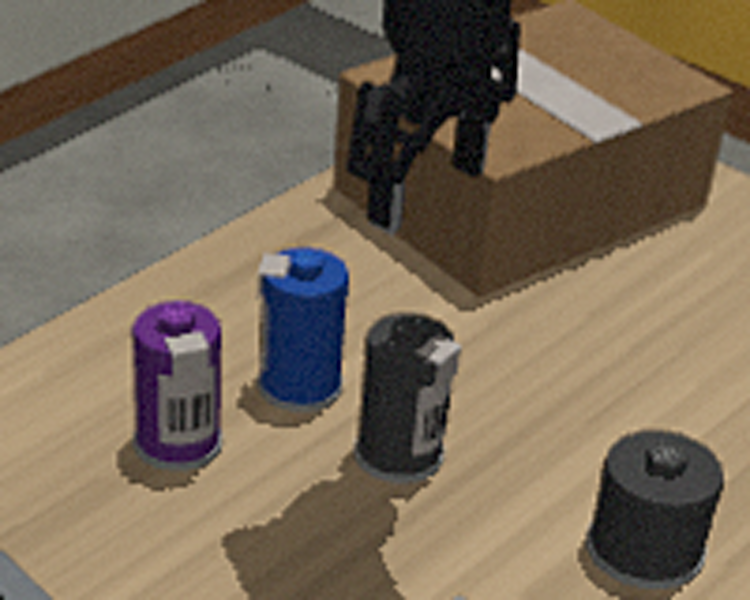

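The gripper is above the dark can, whose rim centre at crop (411,332) matches the prediction. Next: descend, close and lift slightly.

```bash
python3 -m creep '[{"hand":1,"travel":[-0.1,0,3],"angular":[0,0,0]},{"hand":1,"travel":[-0.1,0,6],"angular":[0,0,0]},{"hand":1,"travel":[-0.1,0,9],"angular":[0,0,0]},{"hand":1,"travel":[-0.1,0,11],"angular":[0,0,0]},{"hand":1,"travel":[-0.1,0,12.3],"angular":[0,0,0]},{"hand":1,"travel":[-0.1,0,12.8],"angular":[0,0,0]},{"hand":1,"travel":[-0.1,0,12.8],"angular":[0,0,0]},{"hand":0.8,"travel":[-0.1,0,12.8],"angular":[0,0,0]},{"hand":0.75,"travel":[-0.1,0,12.8],"angular":[0,0,0]},{"hand":0.7,"travel":[-0.1,0,12.8],"angular":[0,0,0]},{"hand":0.5,"travel":[-0.1,0,12.8],"angular":[0,0,0]},{"hand":0,"travel":[-0.1,0,12.8],"angular":[0,0,0]},{"hand":0,"travel":[-0.1,0,12.8],"angular":[0,0,0]},{"hand":0,"travel":[-0.1,0,12.8],"angular":[0,0,0]},{"hand":0,"travel":[-0.1,0,12.8],"angular":[0,0,0]}]'
python3 -c "
from h import *
go([645,-226.5,132],-86)"
```

```text
clock: 4.75
eef_pos: [646.1, -226.3, 74.3]
tool_rot: [-3.139, -0.001, -1.502]
force: [-0.9, 0.3, 5.6]
width: 60.6
pos [ 646.1 -226.3   74.3] rot [-1.799e+02 -1.000e-01 -8.610e+01] w 60.6 t 4.75 F [-0.9  0.3  5.6]
travel cm [ 0.01  0.1  -5.77] ang [-0.1 -0.1 -0.1]
```

```bash
python3 -m creep '[{"hand":0,"travel":[0,0,-0.5],"angular":[0,0,0]},{"hand":0,"travel":[0,0,-1.5],"angular":[0,0,0]},{"hand":0,"travel":[0,0,-3],"angular":[0,0,0]},{"hand":0,"travel":[0,0,-4.5],"angular":[0,0,0]},{"hand":0,"travel":[0,0,-5.5],"angular":[0,0,0]},{"hand":0,"travel":[0,0,-6],"angular":[0,0,0]},{"hand":0,"travel":[0,0,-6],"angular":[0,0,0]}]'
python3 -c "
from h import *
go([527,178.5,135],84.3); c=cam('top'); a=c['frame'][140:280,350:490,::-1]; s=cam('side');b=s['frame'][120:240,300:420,::-1]
cv2.imwrite('pics/crop4.png',np.hstack([cv2.resize(a,(400,400),interpolation=2),cv2.resize(b,(400,400),interpolation=2)]))"
```

```text
clock: 5.45
eef_pos: [646.5, -226.5, 135.6]
tool_rot: [-3.138, -0.002, -1.502]
force: [0.7, -0.3, -3.6]
width: 60.6
pos [ 646.5 -226.5  135.6] rot [-1.798e+02 -1.000e-01 -8.610e+01] w 60.6 t 5.45 F [ 0.7 -0.3 -3.6]
travel cm [-41.22   9.16  -0.05] ang [ 1.000e-01 -4.000e-01 -1.704e+02]
```

View pics/crop4.png

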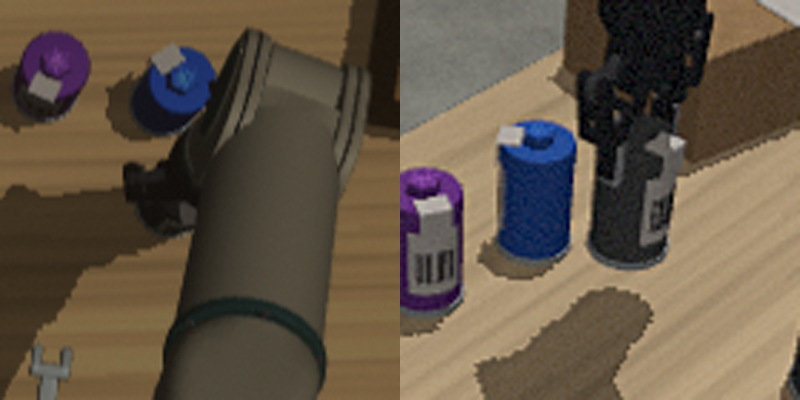

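The can hangs straight in the fingers and is clear of the bench. I'll carry and turn it in two halves.

```bash
python3 -m creep '[{"hand":0,"travel":[-0.5,0.1,0],"angular":[0,0,-2]},{"hand":0,"travel":[-1.5,0.3,0],"angular":[0,0,-6]},{"hand":0,"travel":[-3,0.7,0],"angular":[0,0,-12]},{"hand":0,"travel":[-5,1.1,0],"angular":[0,0,-18]},{"hand":0,"travel":[-7,1.5,0],"angular":[0,0,-24]},{"hand":0,"travel":[-9,2,0],"angular":[0,0,-30]},{"hand":0,"travel":[-11,2.4,0],"angular":[0,0,-36]},{"hand":0,"travel":[-13,2.9,0],"angular":[0,0,-42]},{"hand":0,"travel":[-15,3.3,0],"angular":[0,0,-48]},{"hand":0,"travel":[-17,3.8,0],"angular":[0,0,-54]},{"hand":0,"travel":[-19,4.2,0],"angular":[0,0,-60]},{"hand":0,"travel":[-21,4.7,0],"angular":[0,0,-66]},{"hand":0,"travel":[-22.5,5,0],"angular":[0,0,-72]},{"hand":0,"travel":[-24,5.3,0],"angular":[0,0,-78]},{"hand":0,"travel":[-25,5.5,0],"angular":[0,0,-83]},{"hand":0,"travel":[-25.5,5.7,0],"angular":[0,0,-85]},{"hand":0,"travel":[-25.5,5.7,0],"angular":[0,0,-85]}]'
python3 -c "
from h import *
go([527,178.5,135],84.3)"
```

```text
clock: 7.25
eef_pos: [570.7, 25.2, 133.5]
tool_rot: [3.141, -0.001, -0.018]
force: [0.5, -0.5, -4.1]
width: 60.3
pos [570.7  25.2 133.5] rot [180.  -0.  -1.] w 60.3 t 7.25 F [ 0.5 -0.5 -4.1]
travel cm [ -4.64 -15.25  -0.16] ang [  0.   -0.  -85.3]
```

```bash
python3 -m creep '[{"hand":0,"travel":[-0.2,-0.4,0],"angular":[0,0,-2]},{"hand":0,"travel":[-0.5,-1.5,-0.1],"angular":[0,0,-6]},{"hand":0,"travel":[-0.9,-3,-0.2],"angular":[0,0,-12]},{"hand":0,"travel":[-1.4,-4.5,-0.2],"angular":[0,0,-18]},{"hand":0,"travel":[-1.8,-6,-0.2],"angular":[0,0,-24]},{"hand":0,"travel":[-2.3,-7.5,-0.2],"angular":[0,0,-30]},{"hand":0,"travel":[-2.7,-9,-0.2],"angular":[0,0,-36]},{"hand":0,"travel":[-3.2,-10.5,-0.2],"angular":[0,0,-42]},{"hand":0,"travel":[-3.6,-12,-0.2],"angular":[0,0,-48]},{"hand":0,"travel":[-4,-13,-0.2],"angular":[0,0,-54]},{"hand":0,"travel":[-4.3,-14,-0.2],"angular":[0,0,-60]},{"hand":0,"travel":[-4.5,-14.8,-0.2],"angular":[0,0,-66]},{"hand":0,"travel":[-4.6,-15.2,-0.2],"angular":[0,0,-72]},{"hand":0,"travel":[-4.6,-15.2,-0.2],"angular":[0,0,-78]},{"hand":0,"travel":[-4.6,-15.2,-0.2],"angular":[0,0,-83]},{"hand":0,"travel":[-4.6,-15.2,-0.2],"angular":[0,0,-85]},{"hand":0,"travel":[-4.6,-15.2,-0.2],"angular":[0,0,-85]}]'
python3 -c "
from h import *
go([527,178.5,87],84.3); c=cam('top'); a=c['frame'][170:310,200:340,::-1]; s=cam('side');b=s['frame'][190:350,200:360,::-1]
cv2.imwrite('pics/crop5.png',np.hstack([cv2.resize(a,(400,400),interpolation=2),cv2.resize(b,(400,400),interpolation=2)]))"
```

```text
clock: 8.95
eef_pos: [527.5, 177.3, 135.2]
tool_rot: [3.141, 0.001, 1.464]
force: [0.9, 0.1, -4.7]
width: 60.5
pos [527.5 177.3 135.2] rot [180.    0.   83.9] w 60.5 t 8.95 F [ 0.9  0.1 -4.7]
travel cm [ 0.12 -0.07  4.82] ang [ 0.   0.  -0.4]
```

View pics/crop5.png

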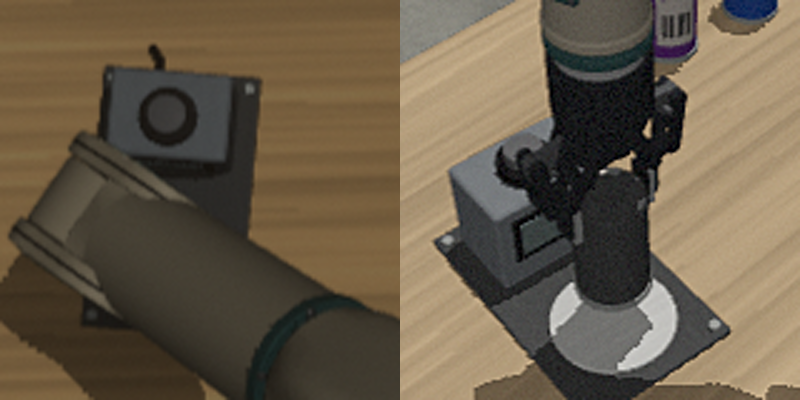

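The can is over the disc with its label turned towards the window, hidden from the side camera. Next is a slow descent to contact, expected at TCP z ≈ 86.

```bash
python3 -m creep '[{"hand":0,"travel":[0,0,1],"angular":[0,0,0]},{"hand":0,"travel":[0.1,-0.1,2],"angular":[0,0,0]},{"hand":0,"travel":[0.1,-0.1,3],"angular":[0,0,0]},{"hand":0,"travel":[0.1,-0.1,4],"angular":[0,0,0]},{"hand":0,"travel":[0.1,-0.1,4.4],"angular":[0,0,0]},{"hand":0,"travel":[0.1,-0.1,4.5],"angular":[0,0,0]},{"hand":0,"travel":[0.1,-0.1,4.6],"angular":[0,0,0]},{"hand":0,"travel":[0.1,-0.1,4.6],"angular":[0,0,0]}]'
```

```text
clock: 9.85
eef_pos: [526.8, 178.8, 89.6]
tool_rot: [3.14, 0.0, 1.464]
force: [-0.4, -0.4, -3.8]
width: 60.4
```

```bash
python3 -m creep '[{"hand":0,"travel":[0,0,0.1],"angular":[0,0,0]},{"hand":0,"travel":[0,0,0.2],"angular":[0,0,0]},{"hand":0,"travel":[0,0,0.25],"angular":[0,0,0]},{"hand":0,"travel":[0,0,0.25],"angular":[0,0,0]}]'; python3 -m creep '[{"hand":0,"travel":[0,0,0.05],"angular":[0,0,0]},{"hand":0,"travel":[0,0,0.1],"angular":[0,0,0]},{"hand":0,"travel":[0,0,0.1],"angular":[0,0,0]}]'
```

```text
clock: 10.25
eef_pos: [526.8, 178.8, 87.1]
tool_rot: [3.14, 0.0, 1.464]
force: [0.0, -0.1, -4.3]
width: 60.2
clock: 10.55
eef_pos: [527.1, 178.8, 86.4]
tool_rot: [3.14, 0.0, 1.464]
force: [-0.6, -0.2, -0.5]
width: 60.4
```

It's standing on the disc, since the weight has gone off the wrist. Release gently, then lift straight up.

```bash
python3 -m creep '[{"hand":0.7,"travel":[0,0,0],"angular":[0,0,0]},{"hand":0.75,"travel":[0,0,0],"angular":[0,0,0]},{"hand":0.8,"travel":[0,0,0],"angular":[0,0,0]},{"hand":0.9,"travel":[0,0,0],"angular":[0,0,0]},{"hand":1,"travel":[0,0,0],"angular":[0,0,0]},{"hand":1,"travel":[0,0,0],"angular":[0,0,0]},{"hand":1,"travel":[0,0,0],"angular":[0,0,0]},{"hand":1,"travel":[0,0,0],"angular":[0,0,0]}]'
python3 -m creep '[{"hand":1,"travel":[0,0,-1],"angular":[0,0,0]},{"hand":1,"travel":[0,0,-3],"angular":[0,0,0]},{"hand":1,"travel":[0,0,-6],"angular":[0,0,0]},{"hand":1,"travel":[0,0,-9],"angular":[0,0,0]},{"hand":1,"travel":[0,0,-12],"angular":[0,0,0]},{"hand":1,"travel":[0,0,-14],"angular":[0,0,0]},{"hand":1,"travel":[0,0,-14],"angular":[0,0,0]}]'
python3 -c "
from h import *
go([648,166.5,180],84.3)"
```

```text
clock: 11.35
eef_pos: [527.1, 178.8, 86.4]
tool_rot: [3.14, 0.0, 1.464]
force: [-0.1, -1.1, -0.7]
width: 85.5
clock: 12.05
eef_pos: [528.4, 180.1, 230.0]
tool_rot: [3.134, -0.003, 1.464]
force: [0.8, 0.7, -0.6]
width: 85.4
pos [528.4 180.1 230. ] rot [179.6  -0.2  83.9] w 85.4 t 12.05 F [ 0.8  0.7 -0.6]
travel cm [-0.09 12.    5.09] ang [ 0.4 -0.2 -0.4]
```

Move aside to check placement from above.

```bash
python3 -m creep '[{"hand":1,"travel":[-4,0,0],"angular":[0,0,0]},{"hand":0,"travel":[-9,0,0],"angular":[0,0,0]},{"hand":0,"travel":[-14,0,0],"angular":[0,0,0]},{"hand":0,"travel":[-19,0,0],"angular":[0,0,0]},{"hand":0,"travel":[-22,0,0],"angular":[0,0,0]},{"hand":0,"travel":[-25,0,0],"angular":[0,0,0]},{"hand":0,"travel":[-25,0,0],"angular":[0,0,0]}]'
python3 - <<'E'
from h import *
c=cam('top')
for t in ('filter','label','trigger_top','stand'):
  for d in ctrl.spot_point('top',t)[:4]: print(t,np.round(d['at']),round(d['confidence'],2))
s=cam('side')
for t in ('filter','trigger_top'):
  for d in ctrl.spot_point('side',t)[:4]: print(t,np.round(d['at']),round(d['confidence'],2))
a=c['frame'][180:300,200:320,::-1]; b=s['frame'][200:360,200:360,::-1]
cv2.imwrite('pics/crop6.png',np.hstack([cv2.resize(a,(400,400),interpolation=2),cv2.resize(b,(400,400),interpolation=2)]))
go([648,166.5,180],84.3)
E
```

```text
clock: 12.75
eef_pos: [500.2, -74.0, 228.2]
tool_rot: [3.137, 0.0, 1.456]
force: [0.1, -0.3, -0.2]
width: -0.1
filter [ 766. -120.   -2.] 0.95
filter [529. 180.  15.] 0.89
filter [ 751. -237.    3.] 0.67
label [560. 176.  65.] 0.82
label [ 741. -107.   54.] 0.58
label [ 777. -216.   54.] 0.56
trigger_top [650. 167. 126.] 0.5
stand [530. 178.  10.] 0.84
filter [ 749. -233.    2.] 0.98
filter [527. 175.  11.] 0.8
filter [ 769. -120.    2.] 0.75
filter [532. 182.  -2.] 0.73
trigger_top [653. 169. 122.] 0.72
pos [501.8 -67.3 229.3] rot [179.6  -0.2  84. ] w 0.2 t 13.15 F [ 0.1 -1.2 -0.1]
travel cm [24.77 12.06  5.1 ] ang [ 0.4 -0.2 -0.3]
```

View pics/crop6.png

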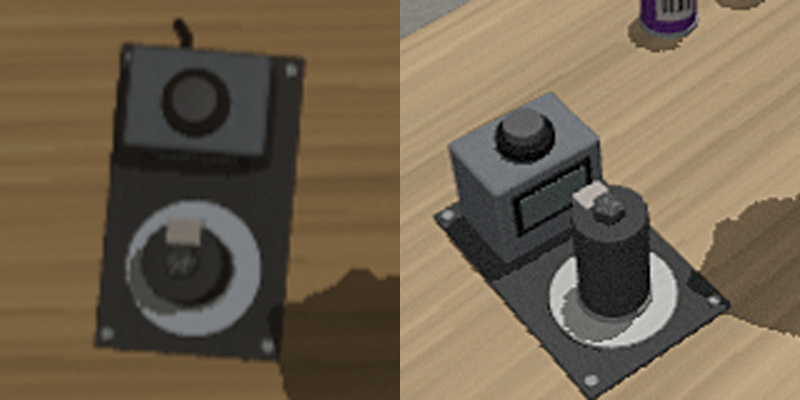

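The filter stands centred (529,180 against stand 527–530,178), and its tongue points at the window, label yaw ≈ −7° against scanner −5.7°. Now to the button with the fingers shut.

```bash
python3 -m creep '[{"hand":0,"travel":[4,2,0],"angular":[0,0,0]},{"hand":0,"travel":[8,4,0],"angular":[0,0,0]},{"hand":0,"travel":[12,6,0],"angular":[0,0,0]},{"hand":0,"travel":[16,8,1],"angular":[0,0,0]},{"hand":0,"travel":[20,10,2],"angular":[0,0,0]},{"hand":0,"travel":[23,11.3,3],"angular":[0,0,0]},{"hand":0,"travel":[24.8,12.1,4],"angular":[0,0,0]},{"hand":0,"travel":[24.8,12.1,5.1],"angular":[0,0,0]},{"hand":0,"travel":[24.8,12.1,7],"angular":[0,0,0]},{"hand":0,"travel":[24.8,12.1,8.5],"angular":[0,0,0]},{"hand":0,"travel":[24.8,12.1,8.5],"angular":[0,0,0]},{"hand":0,"travel":[24.8,12.1,8.5],"angular":[0,0,0]}]'
python3 - <<'E'
from h import *
s=cam('side'); b=s['frame'][170:310,190:330,::-1]
cv2.imwrite('pics/crop7.png',cv2.resize(b,(500,500),interpolation=2))
go([648.5,166.5,125],84.3)
E
```

```text
clock: 14.35
eef_pos: [648.6, 166.1, 146.0]
tool_rot: [3.135, -0.003, 1.465]
force: [0.4, 0.0, 0.6]
width: 0.1
pos [649.1 166.5 146.7] rot [179.5  -0.2  84. ] w -0.2 t 14.4 F [0.6 0.4 1.1]
travel cm [-0.01 -0.07  2.17] ang [ 0.5 -0.2 -0.3]
```

View pics/crop7.png

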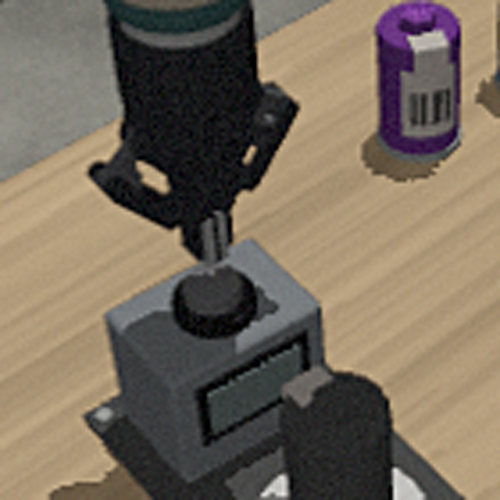

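The shut fingertips are over the button, with the filter clear of the gripper. I'll feel downwards for contact.

```bash
for i in 1; do python3 -m creep '[{"hand":0,"travel":[0,-0.1,0.8],"angular":[0,0,0]},{"hand":0,"travel":[0,-0.1,1.6],"angular":[0,0,0]},{"hand":0,"travel":[0,-0.1,2.2],"angular":[0,0,0]},{"hand":0,"travel":[0,-0.1,2.2],"angular":[0,0,0]}]'; done; python3 -m creep '[{"hand":0,"travel":[0,0,0.15],"angular":[0,0,0]},{"hand":0,"travel":[0,0,0.3],"angular":[0,0,0]},{"hand":0,"travel":[0,0,0.3],"angular":[0,0,0]}]'
```

```text
clock: 14.8
eef_pos: [647.8, 166.3, 123.7]
tool_rot: [3.135, -0.003, 1.465]
force: [-1.2, 0.3, 1.6]
width: 0.1
clock: 15.1
eef_pos: [647.9, 166.3, 120.9]
tool_rot: [3.134, -0.003, 1.465]
force: [-0.6, -0.3, 3.1]
width: -0.2
```

```bash
python3 -m creep '[{"hand":0,"travel":[0,0,0.2],"angular":[0,0,0]},{"hand":0,"travel":[0,0,0.4],"angular":[0,0,0]},{"hand":0,"travel":[0,0,0.4],"angular":[0,0,0]}]';  python3 -m creep '[{"hand":0,"travel":[0,0,0.1],"angular":[0,0,0]},{"hand":0,"travel":[0,0,0.2],"angular":[0,0,0]},{"hand":0,"travel":[0,0,0.2],"angular":[0,0,0]}]'
```

```text
clock: 15.4
eef_pos: [648.0, 166.4, 116.9]
tool_rot: [3.134, -0.003, 1.465]
force: [-1.8, 0.1, 4.2]
width: 0.1
clock: 15.7
eef_pos: [648.0, 166.4, 116.1]
tool_rot: [3.134, -0.002, 1.465]
force: [-4.0, -1.8, 11.1]
width: -0.2
```

The hard stop is at z ≈ 116: force jumped to 11 N and the motion stopped, so the button is fully down. Retract and move aside.

```bash
python3 -m creep '[{"hand":0,"travel":[0,0,0],"angular":[0,0,0]},{"hand":0,"travel":[0,0,-1],"angular":[0,0,0]},{"hand":0,"travel":[0,0,-4],"angular":[0,0,0]},{"hand":0,"travel":[0,0,-8],"angular":[0,0,0]},{"hand":0,"travel":[0,0,-11],"angular":[0,0,0]},{"hand":0,"travel":[-4,0,-11.5],"angular":[0,0,0]},{"hand":0,"travel":[-9,0,-11.5],"angular":[0,0,0]},{"hand":0,"travel":[-14,-2,-11.5],"angular":[0,0,0]},{"hand":0,"travel":[-19,-5,-11.5],"angular":[0,0,0]},{"hand":0,"travel":[-23,-8,-11.5],"angular":[0,0,0]},{"hand":0,"travel":[-25,-10,-11.5],"angular":[0,0,0]},{"hand":0,"travel":[-25,-10,-11.5],"angular":[0,0,0]},{"hand":0,"travel":[-25,-10,-11.5],"angular":[0,0,0]}]'
python3 - <<'E'
from h import *
c=cam('top')
for t in ('filter','label','trigger_top','stand','plain_filter','piston','wrench'):
  for d in ctrl.spot_point('top',t)[:2]: print(t,np.round(d['at']),round(d['confidence'],2))
s=cam('side')
a=c['frame'][180:300,200:320,::-1]; b=s['frame'][200:360,200:360,::-1]
cv2.imwrite('pics/crop8.png',np.hstack([cv2.resize(a,(400,400),interpolation=2),cv2.resize(b,(400,400),interpolation=2)]))
E
```

```text
clock: 17.0
eef_pos: [521.3, -72.7, 230.1]
tool_rot: [3.133, -0.002, 1.463]
force: [-0.4, 0.6, -0.1]
width: 0.4
filter [ 768. -123.   -3.] 0.85
filter [ 754. -235.    2.] 0.71
label [557. 175.  64.] 0.8
label [ 741. -107.   50.] 0.79
trigger_top [649. 167. 126.] 0.46
stand [528. 180.   8.] 0.58
wrench [ 427. -107.    2.] 0.67
```

View pics/crop8.png

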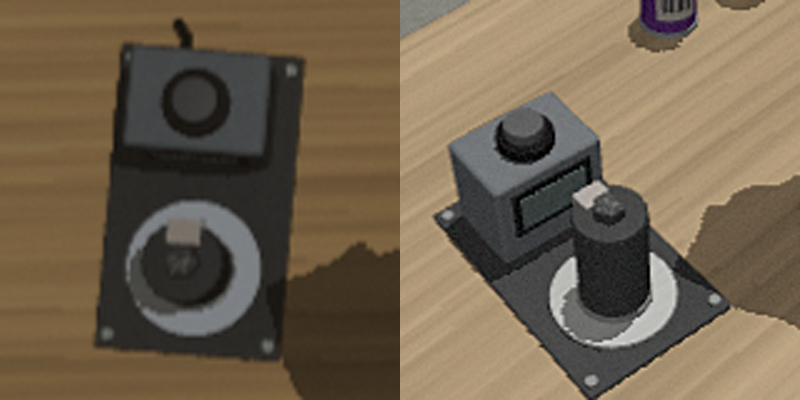

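The filter is unchanged on the disc (top crop 185,262), its tongue points at the window, and the button is back up. Handing in.

```bash
python3 -c "
from cell import ctrl
print(ctrl.finish_job())"
```

```text
the job is handed in; nothing more can be done
None
```

The labelled filter is booked in: I stood it upright on the stand disc, turned about 170° so its label faces the window, and released it. I then pushed the button down to its hard stop and let it spring back. The job was handed in at about 17 s of the 48 s allowed; no verdict is reported.

- **Placement:** after release, the top camera put the filter at (529, 180) and the stand at about (529, 179), both in mm. The label pointed about −7° and the scanner about −6°. The set-down was gentle, with the weight coming off the wrist at the expected height.
- **Button:** it travelled about 7 mm from first contact, at about 123 mm, to a firm stop at about 116 mm. The force rose to 11 N at the stop. In the last pictures it was back up.
- **Final check:** the filter looked unchanged on the disc and the arm was well clear. The network's last top-view search listed only the two coloured look-alikes as "filter" (I printed the best two), so this rests on the pictures and the label it still found at (557, 175).
- **Bystanders:** the wrench was found within 1 mm of where it began. The network did not report the piston or the plain filter in the last top picture, so their positions were not re-measured. No move was made against them, and no force reading suggested contact.

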